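# Switch the distributor spout to the blue beaker

### The arm

A 7-joint arm with a two-finger parallel gripper is mounted at the origin on the work surface. World frame = base frame: x ahead of the robot, y to its left, z up, the work surface at z = 0. Lengths are in m, angles in rad, forces in N, time in s.
With the tool pointing down it reaches from about 0.425 to 0.925 m from the base axis. Payload 6.8 kg.
Tool frame: the origin (TCP) lies midway between the tips of the shut fingers; the grasp point (between the pads) lies 19 mm behind it (pinch_z is the distance from the TCP to the grasp point, in m); y points along the fingers, z is the direction in which the jaws open and shut, and the axes are right-handed (so a half turn about y gives the same grasp; the last joint's range is limited). The gripper opens to 85 mm and grips with 20 to 120 N. Pads are 22 mm wide; open, the fingers measure 114 mm over their backs; the gripper's body (76 mm by 85 mm) begins 54 mm behind the grasp point. The pads swing forward as they close: fully open they stand 13 mm farther back than shut.
Start: joints at [1.103, 0.477, 0.022, 1.555, -0.011, 1.109, -0.083], TCP at [0.238, -0.632, 0.231] pointing down, gripper open.
Joint ranges: [-2.96, 2.96], [-0.34, 2.1], [-1.41, 1.46], [0.24, 2.44], [-1.37, 4.51], [0.17, 1.92], [-2.96, 2.96]. Speed limits (rad/s): [2.39, 2.39, 3.14, 3.14, 3.14, 3.14, 3.14].

### API

Orientations are given as a unit quaternion [x, y, z, w].
In Python, from plant import sense, camera, hand_in, pinch_z gives the robot as it stands. The module is installed in compiled form; this text tells all that it offers.
- The arm moves only by the tool move_arm, never from a script. Its argument "motion" is a list of rows, each an object of numbers: "rx", "ry", "rz": the turn, a rotation vector about the tool's x, y, z in degrees; "tx", "ty", "tz": the shift along the tool's x, y, z in cm; "fingers": the closure, from -1 (fully open) to 1 (shut), so that 0 is half open. In form: [{"rx": .., "ry": .., "rz": .., "tx": .., "ty": .., "tz": .., "fingers": ..}, ...]. A call has 1 to 20 rows; each row shifts and turns the commanded pose from where the row before left it, along the tool's axes as they then stand; what a row does not reach is not made up. A row lasts 1/10 s, in which the tool goes at most 50 mm and 8.59 degrees, less where a joint would pass 70% of its speed; a pose out of reach is approached as far as the arm can. A call is refused whole if a number of a shift passes 5 or a number of a turn 8.59, either way. A call with a gripper value outside its range is refused whole. The fingers move at their own pace and stop on an object; "squeeze" is the grip in N (left out, the last holds). Time passes only in rows, so rows that do not move let the fingers close. It gives the time, the measured TCP pose, the force and the opening at its end, in the units of the state.
- sense(): the state, without advancing time (a new reading comes with each control period).
- camera(name): name is "side" or "top" or "wrist"; returns a dict with "img" (384x512x3 uint8, red, green, blue), "range_z" (384x512 float32, m along the optical axis (not along the pixel's ray), 0 where there is no reading), "fov_y" (degrees; the focal length in pixels is half the picture's height over the tangent of half this angle, whatever the lens; pixels are square), "cx", "cy" (the principal point, pixels), "R" (3x3) and "t" (3): a world point X has camera coordinates R X + t. Camera axes: x right, y down, z forward; pixel columns grow to the right and rows downward; lengths in m; the calibration is good to about 2 mm. A picture is of the moment at which its call begins.
- hand_in(): hands the job in, once; it reports no verdict.
The state is a dict: "time_s": time; "qpos": joint angles; "joint_vel": joint speeds; "joint_efforts": joint torques, N m; "ee_pos": TCP position; "tcp_rot": TCP orientation; "force": force on the tool from outside, world axes, zero at the start; "moment": the same for the moment, N m; "opening": opening from 0.0 (shut) to 1.0 (fully open).
Only numpy, scipy, OpenCV 4.12 (cv2) and the standard library are available. Lean on these libraries where they do the work, as an engineer would, in place of code of your own. Each camera call takes 0.05 s, during which the arm holds its last target.

### The job

Pull up the sprung black knob on the distributor column, swing its spout over the blue beaker and let the knob snap fully home into the notch there, feeling for the notch and never forcing the knob hard against the notches. Then push the red lever of the feed cock fully over to open it. Leave the beakers and everything else on the table where they stand.

Things in the scene. Friction and masses are not known exactly. Their poses are not given: they have to be found in the camera images.
- knob: black pull-and-turn knob with a steel swivel spout, on a white column. Origin on the vertical turning axis, 100 mm above the table when home; z up, x along spout and bar grip. Disc 84 mm across, its top 14 mm above the origin; under it a hidden lug, 36 mm from the axis. Lifted clear it turns freely, up to 1.75 rad either way. Starts home in a wide middle slot (up to 0.2 rad of play), spout roughly to +x
- knob_grip (a point): centre of the knob's bar grip, on the turning axis, 42 mm above the knob's origin. The bar is 14 mm thick (along the knob's y), 50 mm long (along its x), and runs from 14 to 57 mm above the origin: pinch it across the 14 mm from above
- spout_tip (a point): outlet at the end of the spout, 120 mm from the turning axis, about 14 mm above the beaker rims when the knob is home
- plunger (a joint): how far the knob is pulled up, in m: 0 home, 0.014 fully out. A spring pulls it down, 5 N when home and 0.4 N more per mm. Above 0.006 the lug is clear of the crown. Let down between notches, the lug rides on the flat crown (0.006) and the spring drops it home when it is turned over a notch
- head: fixed white column, blue band, 100 mm high, origin under its centre. On top a steel crown with a wide middle slot and 4 narrow notches (0.03 rad play each way), about 0.65 rad apart, one per beaker; a notch lies up to 0.2 rad either side of the direction from the turning axis to its beaker: feel for it. More than 30 N between lug and crown (1 N m of twist in a notch) damages it
- cock_base: fixed grey block of the feed cock, 70 x 50 x 25 mm, origin under its centre; its own x is the direction in which the lever is pushed open. The lever turns about its y axis, 22 mm above its origin
- cock (a joint): angle of the feed cock's lever in rad: 0 closed (leaning 0.5 rad to the block's -x), 1.0 fully open (leaning 0.5 rad to its +x). Stays where it is left, about 1 N at the ball moves it
- cock_tip (a point): centre of the red ball, 26 mm across, at the end of the 10 mm thick steel lever, 80 mm from its hinge line
- blue_beaker_rim (a point): centre of the mouth of the blue beaker, 66 mm across the mouth, 70 mm high, standing on the 8 mm thick aluminium arc tray round the column, 120 mm from the turning axis, at one of four places
- blue_beaker: the same blue beaker, origin under its centre
- white_beaker: white beaker, 66 mm across the mouth, 70 mm high, standing on the 8 mm thick aluminium arc tray; bystander, leave it where it stands
- amber_beaker: amber beaker, 66 mm across the mouth, 70 mm high, standing on the 8 mm thick aluminium arc tray; bystander, leave it where it stands
- steel_beaker: steel beaker, 66 mm across the mouth, 70 mm high, standing on the 8 mm thick aluminium arc tray; bystander, leave it where it stands
- reagent: amber reagent bottle, 68 mm across, 150 mm high, bystander
- jar: clear jar with red lid, 60 mm across, 75 mm high, bystander
- spatula: steel spatula, 200 mm long, lying, bystander
- stopper: green glass stopper, 44 mm across, 44 mm high, bystander
- vial_tray: white divided tray, 120 x 160 x 35 mm, bystander
Not all that is in view belongs to the job. What is shaped like the cock_base but yellow is not meant.

How it is judged:
By the outcome, as a careful person would: the job done as asked, in the order asked, and still so for the second after the job is handed in, with the robot touching nothing.
It also fails if it takes over 54 s, if anything falls off the work surface, if the arm or the gripper's body presses on something with over 40 N, if the wrist force passes 120 N, or if a joint passes its speed limit or range.

## Working session

There is one attempt and no reset: what is moved stays moved. The work goes in short steps, Python scripts to look and compute and a tool call to move; the robot and the scene stay as the last step left them, time stands still between calls to the robot, and variables do not carry over. Pictures are saved under pics/ and viewed, and the job is handed in when it is done.

Besides the shell and the picture viewer there is one more tool, called as name(argument=value, ...), one argument or row to a line, values as JSON. move_arm: Moves the arm, as the interface text tells. Its arguments: {"type":"object","properties":{"motion":{"type":"array","items":{"type":"object","properties":{"rx":{"type":"number"},"ry":{"type":"number"},"rz":{"type":"number"},"tx":{"type":"number"},"ty":{"type":"number"},"tz":{"type":"number"},"fingers":{"type":"number"}}}},"squeeze":{"type":"number"}},"required":["motion"]}

```bash
mkdir -p pics
cat > h.py <<'E'
import numpy as np, cv2, pickle
from plant import sense, camera, hand_in, pinch_z
def snap(name,tag):
    c=camera(name); pickle.dump(c,open(f'pics/{tag}.pkl','wb'))
    cv2.imwrite(f'pics/{tag}.png',cv2.cvtColor(c['img'],cv2.COLOR_RGB2BGR)); return c
def load(tag): return pickle.load(open(f'pics/{tag}.pkl','rb'))
def K(c):
    f=c['img'].shape[0]/2/np.tan(np.radians(c['fov_y'])/2); return f
def pts(c):
    f=K(c);z=c['range_z'];h,w=z.shape
    u,v=np.meshgrid(np.arange(w),np.arange(h))
    P=np.stack([(u-c['cx'])*z/f,(v-c['cy'])*z/f,z],-1)
    return (P-c['t'])@c['R']
def proj(c,X):
    p=c['R']@np.array(X)+c['t'];f=K(c); return f*p[0]/p[2]+c['cx'],f*p[1]/p[2]+c['cy']
E
python3 - <<'E'
from h import *
for n in('side','top','wrist'):
    c=snap(n,n+'0'); print(n,c['fov_y'],c['cx'],c['cy'],-c['R'].T@c['t'])
s=sense(); print(s,pinch_z)
E
```

```text
side 56.41092501671129 251.1960196081629 190.77482360824044 [0.13610273 0.78662502 0.66269695]
top 42.037812400928814 254.7941830172066 179.71889638939402 [0.16169261 0.02022114 1.76630699]
wrist 61.607282131004006 257.8288004449162 190.20721522097267 [ 0.29829389 -0.60778119  0.37286414]
{'time_s': 0.15, 'qpos': array([ 1.10288053,  0.47761087,  0.02233509,  1.55619294, -0.01148098,
        1.10929868, -0.08312284]), 'joint_vel': array([ 2.64964655e-04, -3.58134289e-03,  5.48086716e-05, -2.08969739e-03,
        2.20595962e-03,  5.12105611e-04, -1.43705530e-04]), 'joint_efforts': array([ 3.58525605e-03, -5.96927404e+01,  1.61081236e+00, -2.81487501e+01,
        1.27088049e-02,  6.63087078e-03,  2.47555704e-05]), 'ee_pos': array([ 0.23750982, -0.63136055,  0.23056167]), 'tcp_rot': array([-0.12665845,  0.6961655 , -0.6952208 ,  0.12640915]), 'force': array([-0.52141102, -0.25627238,  0.94520204]), 'moment': array([-0.07683078,  0.01134809, -0.02221625]), 'opening': 1.0012932895579159} 0.0187
```

View pics/top0.png

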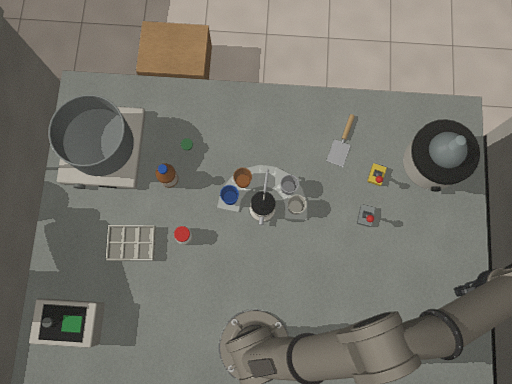

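View pics/side0.png

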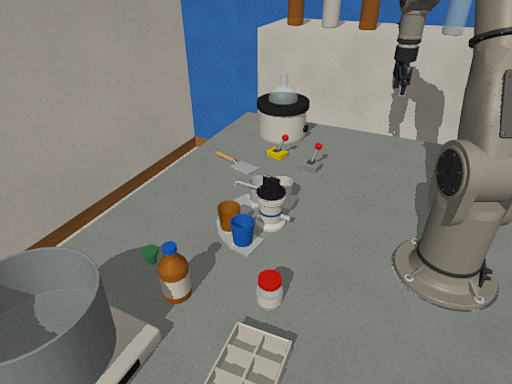

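View pics/wrist0.png

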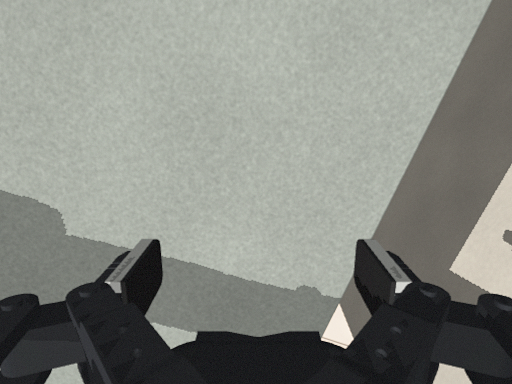

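Top view: knob disc at (262,205) with the spout pointing up (+x); blue beaker at (230,195), amber (243,177), steel (288,184), white (296,204). The grey cock is at (368,216), its ball near (370,218). The yellow look-alike at (378,175) is not meant.

Run:
```python
from h import *
T=load('top0');S=load('side0');
for n,c in(('top',T),('side',S)):
    P=pts(c);img=c['img'].astype(int);R,G,B=img[...,0],img[...,1],img[...,2]
    x,y,z=P[...,0],P[...,1],P[...,2]
    def rep(l,m):
        if m.sum()<3: print(n,l,'few');return
        Q=P[m];v,u=np.nonzero(m);print(n,l,m.sum(),'px',u.mean().round(),v.mean().round(),'med',np.median(Q,0).round(4),'min',Q.min(0).round(3),'max',Q.max(0).round(3))
    near=(abs(x-.6)<.25)&(abs(y)<.2)
    ok=c['range_z']>0
    rep('blue',ok&near&(B>R+50)&(B>G+40)&(z>.06))
    rep('dark',ok&near&(R<50)&(G<50)&(B<50)&(z>.09))
    rep('bar',ok&near&(z>.135)&(z<.2))
    rep('red',ok&(y<-.25)&(y>-.7)&(x>.4)&(R>140)&(G<70)&(z>.05))
    rep('yellow',ok&(R>140)&(G>120)&(B<70)&(y<-.2))
c=cv2.imread('pics/top0.png');cv2.imwrite('pics/t1.png',cv2.resize(c[150:240,200:320],None,fx=6,fy=6,interpolation=2))
cv2.imwrite('pics/t2.png',cv2.resize(c[150:250,330:430],None,fx=6,fy=6,interpolation=2))
c=cv2.imread('pics/side0.png');cv2.imwrite('pics/s1.png',cv2.resize(c[130:270,200:340],None,fx=4,fy=4,interpolation=2))
```

```text
top blue 53 px 231.0 194.0 med [0.5066 0.1113 0.0759] min [0.469 0.089 0.062] max [0.532 0.151 0.088]
top dark 338 px 263.0 203.0 med [ 0.4664 -0.001   0.1154] min [ 0.429 -0.036  0.104] max [0.507 0.039 0.167]
top bar 68 px 263.0 201.0 med [0.4676 0.0036 0.1577] min [ 0.444 -0.004  0.138] max [0.494 0.011 0.167]
top red 63 px 374.0 199.0 med [ 0.4512 -0.3671  0.1073] min [ 0.432 -0.397  0.095] max [ 0.592 -0.349  0.118]
top yellow 71 px 376.0 173.0 med [ 0.6293 -0.3964  0.0256] min [ 0.578 -0.433  0.016] max [ 0.654 -0.368  0.095]
side blue 285 px 242.0 223.0 med [0.5012 0.1212 0.0715] min [0.468 0.088 0.06 ] max [0.532 0.155 0.082]
side dark 471 px 271.0 189.0 med [0.4645 0.0121 0.1169] min [ 0.429 -0.027  0.109] max [0.507 0.049 0.16 ]
side bar 164 px 271.0 181.0 med [0.467  0.0103 0.1502] min [ 0.443 -0.003  0.135] max [0.493 0.015 0.16 ]
side red 56 px 304.0 142.0 med [ 0.4499 -0.3544  0.1015] min [ 0.433 -0.388  0.089] max [ 0.592 -0.344  0.114]
side yellow 159 px 276.0 154.0 med [ 0.6112 -0.3818  0.0214] min [ 0.582 -0.427  0.001] max [ 0.751 -0.269  0.036]
```

View pics/t1.png

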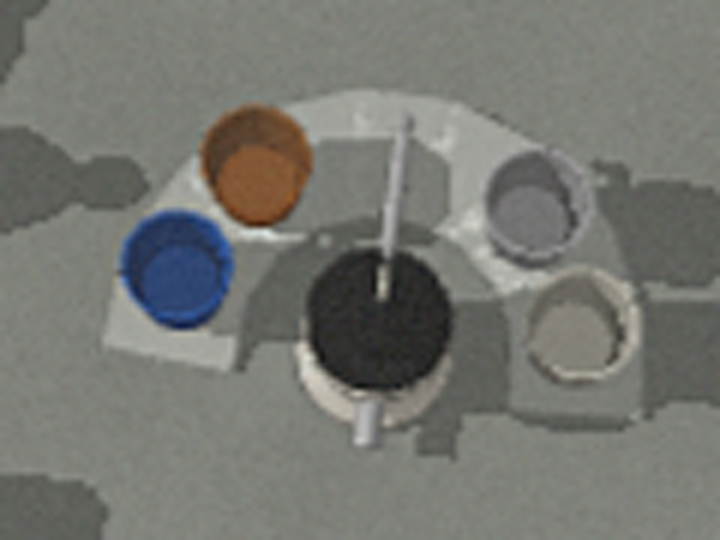

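View pics/t2.png

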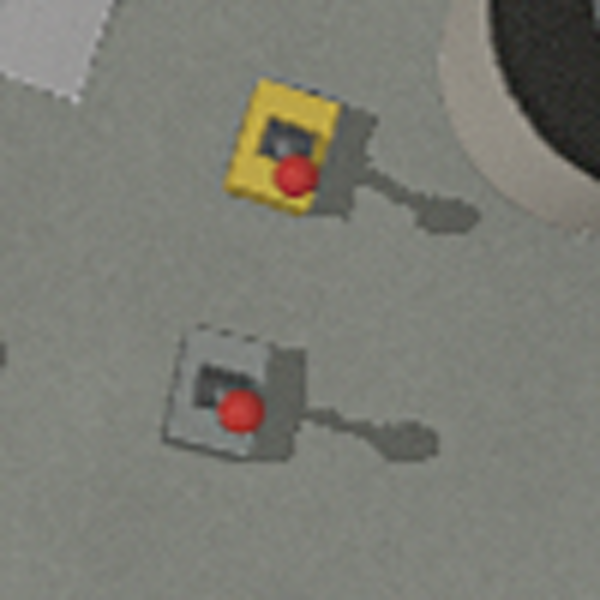

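View pics/s1.png

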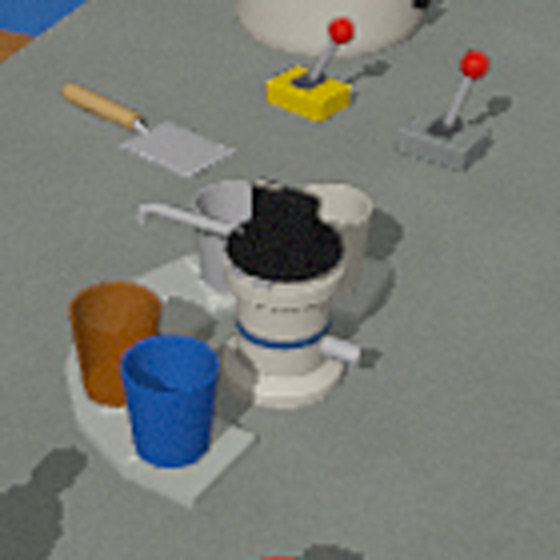

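Run:
```python
from h import *
from scipy.optimize import least_squares
def circ(Q,r=None):
    f=lambda p:np.hypot(Q[:,0]-p[0],Q[:,1]-p[1])-(p[2] if r is None else r)
    return least_squares(f,[*Q[:,:2].mean(0),.03],loss='soft_l1',f_scale=.002).x
for tag in('top0','side0'):
    c=load(tag);P=pts(c);img=c['img'].astype(int);R,G,B=img[...,0],img[...,1],img[...,2]
    x,y,z=P[...,0],P[...,1],P[...,2]
    dark=(R<50)&(G<50)&(B<50)&(abs(x-.467)<.06)&(abs(y)<.06)
    m=dark&(z>.104)&(z<.125); Q=P[m]
    h=cv2.convexHull(Q[:,:2].astype(np.float32))[:,0]
    print(tag,'disc hull circ',circ(h), 'minencl',cv2.minEnclosingCircle(h.astype(np.float32)),np.median(Q[:,2]))
    m=(dark|((abs(x-.467)<.05)&(abs(y)<.03)))&(z>.145)
    Q=P[m]; r=cv2.minAreaRect((Q[:,:2]*1000).astype(np.float32)); print(' bar rect',r,'zmax',np.percentile(Q[:,2],90), 'n',m.sum())
    m=(z>.155 if tag=='top0' else z>.150)&dark; Q=P[m][:,:2];w,V=np.linalg.eigh(np.cov(Q.T));print(' bar ang',np.arctan(V[1,1]/V[0,1]),Q.mean(0))
    m=(abs(x-.53)<.06)&(abs(y-.02)<.05)&(z>.085)&~dark&(np.hypot(x-.467,y-.001)>.05); Q=P[m]
    if m.sum()>5:
        w,V=np.linalg.eigh(np.cov(Q[:,:2].T)); print(' spout',np.arctan(V[1,1]/V[0,1]),Q.min(0),Q.max(0),m.sum(), Q[np.argmax(Q[:,0])])
    for nm,(bx,by) in dict(blue=(.506,.118),amber=(.56,.07),steel=(.55,-.08),white=(.49,-.11)).items():
        m=(np.hypot(x-bx,y-by)<.05)&(z>.071)&(z<.09)
        if m.sum()>5: print(' ',nm,circ(P[m],.032),m.sum())
    m=(y<-.32)&(y>-.47)&(x>.38)&(x<.53)&(z>.012)&(z<.033)
    Q=P[m];print(' cock',cv2.minAreaRect((Q[:,:2]*1000).astype(np.float32)),np.median(Q[:,2]))
    m=(y<-.32)&(y>-.47)&(x>.38)&(x<.53)&(R>120)&(G<80);Q=P[m]
    s=least_squares(lambda p:np.linalg.norm(Q-p,axis=1)-.013,Q.mean(0)-[0,0,.01],loss='soft_l1',f_scale=.002).x;print(' ball',s)
```

```text
top0 disc hull circ [0.46896076 0.00190141 0.03887576] minencl ((0.4684837758541107, 0.00236296933144331), 0.04050149396061897) 0.11475366754040928
 bar rect ((469.5953063964844, 3.5111751556396484), (13.429408073425293, 49.990379333496094), 85.42135620117188) zmax 0.16156121176749363 n 66
 bar ang 0.03471606050034437 [0.46789972 0.00433552]
 spout -0.00694462847464364 [ 0.51720135 -0.00891989  0.08611808] [0.58929418 0.05605694 0.12486061] 56 [ 0.58929418 -0.00206947  0.10630727]
  blue [0.50145243 0.11979215 0.03      ] 74
  amber [0.56395118 0.08015727 0.03      ] 72
  steel [ 0.54951792 -0.08464363  0.03      ] 73
  white [ 0.48253924 -0.11223341  0.03      ] 78
 cock ((462.24859619140625, -390.7164306640625), (135.8687286376953, 133.4630584716797), 79.8980484008789) 0.025368837429081637
 ball [ 0.44229221 -0.35839713  0.10053911]
side0 disc hull circ [0.46811749 0.00824078 0.0392162 ] minencl ((0.46841517090797424, 0.008487788029015064), 0.04049455747008324) 0.1154881288713342
 bar rect ((468.57476806640625, 5.938806056976318), (15.551416397094727, 48.754207611083984), 86.01504516601562) zmax 0.15906555137092 n 110
 bar ang -0.04471017834658377 [0.46552832 0.01007378]
 spout -0.0796937304742363 [ 0.51765424 -0.00741481  0.09507142] [0.58894986 0.00746288 0.1179797 ] 72 [ 0.58894986 -0.00330998  0.11016207]
  blue [0.50165267 0.12189921 0.03      ] 201
  amber [0.56408749 0.0817029  0.03      ] 162
  steel [ 0.54955633 -0.08198987  0.03      ] 54
  white [ 0.481941   -0.11102813  0.03      ] 69
 cock ((466.4656066894531, -362.66497802734375), (55.43988037109375, 71.13825225830078), 77.24552917480469) 0.02520953308698428
 ball [ 0.44270013 -0.36033832  0.10052054]
```

```bash
cat >> h.py <<'E'
from scipy.spatial.transform import Rotation as Ro
def go(target,yaw=None,fl=None):
    "print shift in tool axes (cm) and yaw turn (deg about tool y) to reach world TCP target"
    s=sense();R=Ro.from_quat(s['tcp_rot'])
    d=R.inv().apply(np.array(target)-s['ee_pos'])*100
    M=R.as_matrix();print('t',s['time_s'],'pos',s['ee_pos'].round(4),'F',s['force'].round(2),'M',s['moment'].round(3),'op',round(s['opening'],3))
    print('axes x',M[:,0].round(3),'y',M[:,1].round(3),'z',M[:,2].round(3),'q',s['qpos'].round(3))
    print('shift cm',d.round(2))
E
python3 - <<'E'
from h import *
go([.468,.003,.25])
E
```

```text
t 0.15 pos [ 0.2375 -0.6314  0.2306] F [-0.52 -0.26  0.95] M [-0.077  0.011 -0.022] op 1.001
axes x [-0.936 -0.352  0.   ] y [-0.001  0.001 -1.   ] z [ 0.352 -0.936 -0.001] q [ 1.103  0.478  0.022  1.556 -0.011  1.109 -0.083]
shift cm [-43.91  -1.88 -51.26]
```

move_arm(
  motion=[
    {"tx": -1.5,"tz": -3.5,"ty": -0.2,"fingers": -1},
    {"tx": -1.5,"tz": -3.5,"ty": -0.2,"fingers": -1},
    {"tx": -1.5,"tz": -3.5,"ty": -0.2,"fingers": -1},
    {"tx": -2,"tz": -3.5,"ty": -0.2,"fingers": -1},
    {"tx": -2,"tz": -3.5,"ty": -0.2,"fingers": -1},
    {"tx": -2.5,"tz": -3.5,"ty": -0.2,"fingers": -1},
    {"tx": -2.5,"tz": -3,"ty": -0.2,"fingers": -1},
    {"tx": -2.5,"tz": -3,"ty": -0.2,"fingers": -1},
    {"tx": -2.5,"tz": -3,"ty": -0.2,"fingers": -1},
    {"tx": -2.5,"tz": -3,"ty": -0.1,"fingers": -1},
    {"tx": -2.5,"tz": -3,"ty": 0,"fingers": -1},
    {"tx": -2.5,"tz": -3,"ty": 0,"fingers": -1},
    {"tx": -2.5,"tz": -3,"ty": 0,"fingers": -1},
  ],
)

```text
schema error: expected keys rx, ry, rz, tx, ty, tz, fingers
```

Run:
```python
from h import *
go([.468,.003,.25])
```

```text
t 0.15 pos [ 0.2375 -0.6314  0.2306] F [-0.52 -0.26  0.95] M [-0.077  0.011 -0.022] op 1.001
axes x [-0.936 -0.352  0.   ] y [-0.001  0.001 -1.   ] z [ 0.352 -0.936 -0.001] q [ 1.103  0.478  0.022  1.556 -0.011  1.109 -0.083]
shift cm [-43.91  -1.88 -51.26]
```

All keys are required in every row.

move_arm(
  motion=[
    {"rx": 0,"ry": 0,"rz": 0,"tx": -1.5,"ty": -0.2,"tz": -3.5,"fingers": -1},
    {"rx": 0,"ry": 0,"rz": 0,"tx": -1.5,"ty": -0.2,"tz": -3.5,"fingers": -1},
    {"rx": 0,"ry": 0,"rz": 0,"tx": -1.5,"ty": -0.2,"tz": -3.5,"fingers": -1},
    {"rx": 0,"ry": 0,"rz": 0,"tx": -2,"ty": -0.2,"tz": -3.5,"fingers": -1},
    {"rx": 0,"ry": 0,"rz": 0,"tx": -2,"ty": -0.2,"tz": -3.5,"fingers": -1},
    {"rx": 0,"ry": 0,"rz": 0,"tx": -2.5,"ty": -0.2,"tz": -3.5,"fingers": -1},
    {"rx": 0,"ry": 0,"rz": 0,"tx": -2.5,"ty": -0.2,"tz": -3,"fingers": -1},
    {"rx": 0,"ry": 0,"rz": 0,"tx": -2.5,"ty": -0.2,"tz": -3,"fingers": -1},
    {"rx": 0,"ry": 0,"rz": 0,"tx": -2.5,"ty": -0.2,"tz": -3,"fingers": -1},
    {"rx": 0,"ry": 0,"rz": 0,"tx": -2.5,"ty": 0,"tz": -3,"fingers": -1},
    {"rx": 0,"ry": 0,"rz": 0,"tx": -2.5,"ty": 0,"tz": -3,"fingers": -1},
    {"rx": 0,"ry": 0,"rz": 0,"tx": -2.5,"ty": 0,"tz": -3,"fingers": -1},
  ],
)

```text
time_s: 1.35
ee_pos: [0.3438, -0.1737, 0.2494]
tcp_rot: [0.126, -0.696, 0.696, -0.127]
force: [0.8, 0.5, 0.3]
opening: 0.998
```

Run:
```python
from h import *
go([.468,.003,.25])
```

```text
t 1.35 pos [ 0.3438 -0.1737  0.2494] F [0.8  0.46 0.25] M [-0.014 -0.041 -0.029] op 0.998
axes x [-0.936 -0.352 -0.   ] y [ 0. -0. -1.] z [ 0.352 -0.936  0.   ] q [ 0.633 -0.018 -0.32   2.152 -0.006  1.007 -0.894]
shift cm [-17.84  -0.07 -12.16]
```

move_arm(
  motion=[
    {"rx": 0,"ry": 0,"rz": 0,"tx": -3.6,"ty": 0,"tz": -2.4,"fingers": -1},
    {"rx": 0,"ry": 0,"rz": 0,"tx": -3.6,"ty": 0,"tz": -2.4,"fingers": -1},
    {"rx": 0,"ry": 0,"rz": 0,"tx": -3.6,"ty": 0,"tz": -2.4,"fingers": -1},
    {"rx": 0,"ry": 0,"rz": 0,"tx": -3.6,"ty": 0,"tz": -2.4,"fingers": -1},
    {"rx": 0,"ry": 0,"rz": 0,"tx": -3.4,"ty": 0,"tz": -2.5,"fingers": -1},
    {"rx": 0,"ry": 8,"rz": 0,"tx": 0,"ty": 0,"tz": 0,"fingers": -1},
    {"rx": 0,"ry": 8,"rz": 0,"tx": 0,"ty": 0,"tz": 0,"fingers": -1},
    {"rx": 0,"ry": 7.5,"rz": 0,"tx": 0,"ty": 0,"tz": 0,"fingers": -1},
    {"rx": 0,"ry": 0,"rz": 0,"tx": 0,"ty": 0,"tz": 0,"fingers": -1},
  ],
)

```text
time_s: 2.25
ee_pos: [0.4675, 0.0008, 0.2491]
tcp_rot: [-0.018, -0.707, 0.707, 0.018]
force: [-0.3, 0.3, -0.3]
opening: 0.999
```

Run:
```python
from h import *
go([.468,.003,.25]); snap('wrist','w1')
```

```text
t 2.25 pos [0.4675 0.0008 0.2491] F [-0.33  0.34 -0.27] M [-0.012 -0.01  -0.005] op 0.999
axes x [-0.999  0.051  0.001] y [-0.001 -0.    -1.   ] z [-0.051 -0.999  0.   ] q [ 0.315  0.149 -0.491  1.984  0.082  1.027 -1.836]
shift cm [-0.04 -0.09 -0.22]
```

View pics/w1.png

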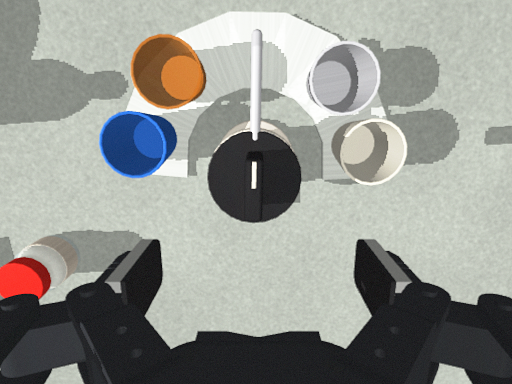

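The wrist view shows the black disc at (254,177), the bar at (254,172) running along the spout, the spout tip at (257,33), blue rim at (138,144), amber at (168,72), steel at (344,76) and white at (373,152).

Run:
```python
from h import *
from scipy.optimize import least_squares
def circ(Q,r):
    f=lambda p:np.hypot(Q[:,0]-p[0],Q[:,1]-p[1])-r
    return least_squares(f,Q[:,:2].mean(0),loss='soft_l1',f_scale=.002).x
c=load('w1');P=pts(c);img=c['img'].astype(int);x,y,z=P[...,0],P[...,1],P[...,2]
dark=(img.max(-1)<60)
m=dark&(z>.105)&(z<.125)&(np.hypot(x-.468,y)<.06);Q=P[m]
h=cv2.convexHull(Q[:,:2].astype(np.float32))[:,0];ax=circ(h,.0415)
print('disc',ax,cv2.minEnclosingCircle(h),np.median(Q[:,2]))
m=(z>.150)&(z<.175)&(np.hypot(x-.468,y)<.05);Q=P[m]
r=cv2.minAreaRect((Q[:,:2]*1000).astype(np.float32));print('bar',r,m.sum(),np.median(Q[:,2]))
m=(z>.09)&(z<.13)&(np.hypot(x-.468,y)>.05)&(np.hypot(x-.468,y)<.14)&(abs(y)<.025);Q=P[m]
l=cv2.fitLine(Q[:,:2].astype(np.float32),cv2.DIST_HUBER,0,.01,.01).ravel();print('spout',l,np.arctan2(l[1],l[0]),Q[np.argmax(Q[:,0])],m.sum())
for nm,(bx,by) in dict(blue=(.5015,.12),amber=(.564,.081),steel=(.5495,-.083),white=(.482,-.1115)).items():
    m=(np.hypot(x-bx,y-by)<.045)&(z>.074)&(z<.09)
    b=circ(P[m],.032);d=b-ax;print(nm,b,np.hypot(*d),np.arctan2(d[1],d[0]),m.sum(),P[m][:,2].mean())
```

```text
disc [0.46831265 0.00434721] ((0.46844446659088135, 0.004499781411141157), 0.041253890842199326) 0.11385626190213494
bar ((468.3415832519531, 4.750664234161377), (13.842907905578613, 49.35564041137695), 86.496337890625) 1155 0.15661191904118008
spout [ 0.9972931  -0.07352822  0.5538215  -0.00153085] -0.073594645 [ 0.59175261 -0.00552088  0.09703593] 986
blue [0.4996606  0.12099055] 0.12078228697216173 1.308249489986689 845 0.07730726313807723
amber [0.56332522 0.08053822] 0.12178858222365983 0.6759011437928744 889 0.07743425666990846
steel [ 0.54907065 -0.08259785] 0.11866465020953472 -0.8222743721878554 879 0.07743483969149424
white [ 0.48046744 -0.11124282] 0.11622733989332036 -1.466027053381313 843 0.07736174184716452
```

move_arm(
  motion=[
    {"rx": 0,"ry": 0.8,"rz": 0,"tx": -0.05,"ty": 0,"tz": -0.33,"fingers": -1},
    {"rx": 0,"ry": 0,"rz": 0,"tx": 0,"ty": 3,"tz": 0,"fingers": -1},
    {"rx": 0,"ry": 0,"rz": 0,"tx": 0,"ty": 3,"tz": 0,"fingers": -1},
    {"rx": 0,"ry": 0,"rz": 0,"tx": 0,"ty": 2,"tz": 0,"fingers": -1},
    {"rx": 0,"ry": 0,"rz": 0,"tx": 0,"ty": 2,"tz": 0,"fingers": -1},
    {"rx": 0,"ry": 0,"rz": 0,"tx": 0,"ty": 1.5,"tz": 0,"fingers": -1},
    {"rx": 0,"ry": 0,"rz": 0,"tx": 0,"ty": 1,"tz": 0,"fingers": -1},
    {"rx": 0,"ry": 0,"rz": 0,"tx": 0,"ty": 0,"tz": 0,"fingers": -1},
    {"rx": 0,"ry": 0,"rz": 0,"tx": 0,"ty": 0,"tz": 0,"fingers": -0.2},
  ],
)

```text
time_s: 3.2
ee_pos: [0.4687, 0.0041, 0.1247]
tcp_rot: [0.023, 0.707, -0.707, -0.022]
force: [-0.2, -0.0, 0.1]
opening: 0.858
```

Run:
```python
from h import *
go([.4683,.0042,.123]); snap('wrist','w2');snap('side','s2')
```

```text
t 3.2 pos [0.4687 0.0041 0.1247] F [-0.22 -0.04  0.09] M [-0.044  0.044 -0.01 ] op 0.858
axes x [-0.998  0.064 -0.001] y [ 0.001  0.    -1.   ] z [-0.064 -0.998 -0.   ] q [ 0.257  0.322 -0.465  2.11   0.209  0.752 -1.975]
shift cm [ 0.04  0.17 -0.  ]
```

View pics/w2.png

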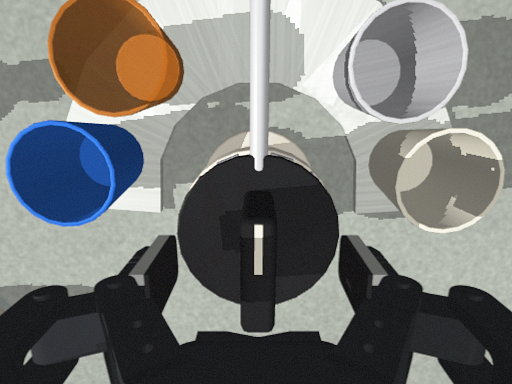

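View pics/s2.png

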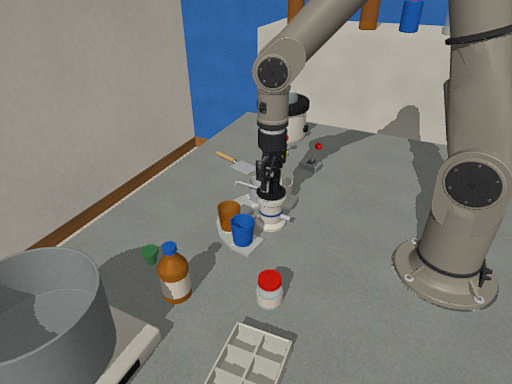

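The bar at (258,270) is centred between the pads (inner edges at 177 and 340). Closing.

move_arm(
  motion=[
    {"rx": 0,"ry": 0,"rz": 0,"tx": 0,"ty": 0,"tz": 0,"fingers": 0.3},
    {"rx": 0,"ry": 0,"rz": 0,"tx": 0,"ty": 0,"tz": 0,"fingers": 1},
    {"rx": 0,"ry": 0,"rz": 0,"tx": 0,"ty": 0,"tz": 0,"fingers": 1},
    {"rx": 0,"ry": 0,"rz": 0,"tx": 0,"ty": 0,"tz": 0,"fingers": 1},
    {"rx": 0,"ry": 0,"rz": 0,"tx": 0,"ty": 0,"tz": 0,"fingers": 1},
    {"rx": 0,"ry": 0,"rz": 0,"tx": 0,"ty": 0,"tz": 0,"fingers": 1},
  ],
  squeeze=50,
)

```text
time_s: 3.9
ee_pos: [0.4687, 0.0041, 0.1247]
tcp_rot: [0.023, 0.707, -0.707, -0.022]
force: [-1.0, 1.2, 6.4]
opening: 0.159
```

Run:
```python
from h import *
go([.4683,.0042,.123])
```

```text
t 3.9 pos [0.4687 0.0041 0.1247] F [-0.99  1.23  6.41] M [0.095 0.312 0.003] op 0.159
axes x [-0.998  0.064 -0.001] y [ 0.001 -0.    -1.   ] z [-0.064 -0.998 -0.   ] q [ 0.256  0.322 -0.465  2.11   0.209  0.752 -1.976]
shift cm [ 0.04  0.17 -0.  ]
```

Gripped (13.5 mm). Now pull up about 10 mm.

move_arm(
  motion=[
    {"rx": 0,"ry": 0,"rz": 0,"tx": 0,"ty": -0.2,"tz": 0,"fingers": 1},
    {"rx": 0,"ry": 0,"rz": 0,"tx": 0,"ty": -0.2,"tz": 0,"fingers": 1},
    {"rx": 0,"ry": 0,"rz": 0,"tx": 0,"ty": -0.2,"tz": 0,"fingers": 1},
    {"rx": 0,"ry": 0,"rz": 0,"tx": 0,"ty": -0.2,"tz": 0,"fingers": 1},
    {"rx": 0,"ry": 0,"rz": 0,"tx": 0,"ty": -0.2,"tz": 0,"fingers": 1},
    {"rx": 0,"ry": 0,"rz": 0,"tx": 0,"ty": 0,"tz": 0,"fingers": 1},
    {"rx": 0,"ry": 0,"rz": 0,"tx": 0,"ty": 0,"tz": 0,"fingers": 1},
  ],
)

```text
time_s: 4.6
ee_pos: [0.4684, 0.0041, 0.1343]
tcp_rot: [0.023, 0.707, -0.707, -0.023]
force: [4.6, 1.8, -10.2]
opening: 0.153
```

Run:
```python
from h import *
go([.4683,.0042,.123]);c=snap('wrist','w3')
P=pts(c);x,y,z=P[...,0],P[...,1],P[...,2];dark=c['img'].max(-1)<60
m=dark&(z>.105)&(z<.14)&(np.hypot(x-.468,y-.004)<.04)&(x>.48);print(np.median(z[m]),m.sum())
c=load('w2');P=pts(c);x,y,z=P[...,0],P[...,1],P[...,2];dark=c['img'].max(-1)<60
m=dark&(z>.105)&(z<.14)&(np.hypot(x-.468,y-.004)<.04)&(x>.48);print(np.median(z[m]),m.sum())
```

```text
t 4.6 pos [0.4684 0.0041 0.1343] F [  4.62   1.76 -10.19] M [ 0.43  -1.02  -0.047] op 0.153
axes x [-0.998  0.064 -0.   ] y [ 0.  0. -1.] z [-0.064 -0.998 -0.   ] q [ 0.263  0.307 -0.47   2.102  0.197  0.773 -1.964]
shift cm [ 0.02  1.13 -0.01]
0.12326322994068492 5607
0.11390307009640871 5834
```

View pics/w3.png

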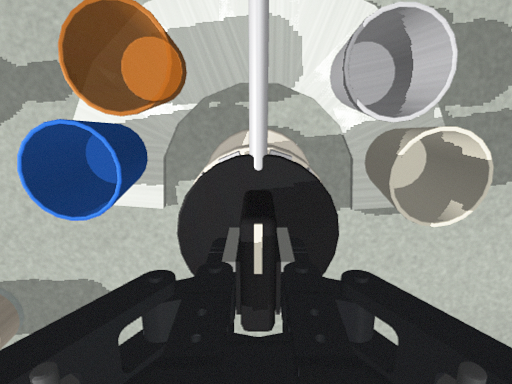

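Disc went 113.9 → 123.3 mm (lifted 9.4 mm, lug clear). Swing about 61° towards blue, stopping before the notch window.

move_arm(
  motion=[
    {"rx": 0,"ry": -3,"rz": 0,"tx": 0,"ty": 0,"tz": 0,"fingers": 1},
    {"rx": 0,"ry": -4,"rz": 0,"tx": 0,"ty": 0,"tz": 0,"fingers": 1},
    {"rx": 0,"ry": -4,"rz": 0,"tx": 0,"ty": 0,"tz": 0,"fingers": 1},
    {"rx": 0,"ry": -4,"rz": 0,"tx": 0,"ty": 0,"tz": 0,"fingers": 1},
    {"rx": 0,"ry": 0,"rz": 0,"tx": 0,"ty": 0,"tz": 0,"fingers": 1},
  ],
)

```text
time_s: 5.15
ee_pos: [0.4685, 0.0039, 0.1342]
tcp_rot: [-0.07, 0.704, -0.704, 0.07]
force: [4.7, 1.3, -10.4]
opening: 0.153
```

Run:
```python
from h import *
go([.4683,.0042,.1343])
```

```text
t 5.15 pos [0.4685 0.0039 0.1342] F [  4.72   1.33 -10.41] M [ 0.352 -1.043  0.04 ] op 0.153
axes x [-0.98  -0.197 -0.   ] y [ 0.  0. -1.] z [ 0.197 -0.98  -0.   ] q [ 0.308  0.315 -0.522  2.1    0.221  0.779 -1.725]
shift cm [ 0.01 -0.01 -0.03]
```

Turns freely (moment about z stays near 0.04). Continue.

move_arm(
  motion=[
    {"rx": 0,"ry": -5,"rz": 0,"tx": 0,"ty": 0,"tz": 0,"fingers": 1},
    {"rx": 0,"ry": -5,"rz": 0,"tx": 0,"ty": 0,"tz": 0,"fingers": 1},
    {"rx": 0,"ry": -5,"rz": 0,"tx": 0,"ty": 0,"tz": 0,"fingers": 1},
    {"rx": 0,"ry": -5,"rz": 0,"tx": 0,"ty": 0,"tz": 0,"fingers": 1},
    {"rx": 0,"ry": -5,"rz": 0,"tx": 0,"ty": 0,"tz": 0,"fingers": 1},
    {"rx": 0,"ry": -5,"rz": 0,"tx": 0,"ty": 0,"tz": 0,"fingers": 1},
    {"rx": 0,"ry": -5,"rz": 0,"tx": 0,"ty": 0,"tz": 0,"fingers": 1},
    {"rx": 0,"ry": -5,"rz": 0,"tx": 0,"ty": 0,"tz": 0,"fingers": 1},
    {"rx": 0,"ry": -5,"rz": 0,"tx": 0,"ty": 0,"tz": 0,"fingers": 1},
    {"rx": 0,"ry": -2,"rz": 0,"tx": 0,"ty": 0,"tz": 0,"fingers": 1},
    {"rx": 0,"ry": 0,"rz": 0,"tx": 0,"ty": 0,"tz": 0,"fingers": 1},
  ],
)

```text
time_s: 6.25
ee_pos: [0.4688, 0.0036, 0.1343]
tcp_rot: [0.344, -0.618, 0.618, -0.344]
force: [5.4, 1.3, -10.6]
opening: 0.155
```

Run:
```python
from h import *
go([.4683,.0042,.1343]);s=snap('wrist','w4');snap('top','t4')
R=Ro.from_quat(sense()['tcp_rot']).as_matrix();print('yaw',np.arctan2(-R[1,0],-R[0,0]))
```

```text
t 6.25 pos [0.4688 0.0036 0.1343] F [  5.39   1.31 -10.57] M [ 0.21  -1.27   0.056] op 0.155
axes x [-0.526 -0.85  -0.   ] y [ 0.001 -0.    -1.   ] z [ 0.85  -0.526  0.001] q [ 0.448  0.347 -0.691  2.091  0.307  0.802 -0.984]
shift cm [-0.03  0.   -0.07]
yaw 1.0154492500447676
```

View pics/w4.png

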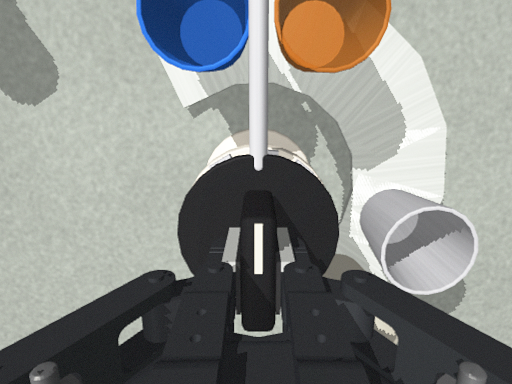

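move_arm(
  motion=[
    {"rx": 0,"ry": 0,"rz": 0,"tx": 0,"ty": 0.1,"tz": 0,"fingers": 1},
    {"rx": 0,"ry": 0,"rz": 0,"tx": 0,"ty": 0.1,"tz": 0,"fingers": 1},
    {"rx": 0,"ry": 0,"rz": 0,"tx": 0,"ty": 0.07,"tz": 0,"fingers": 1},
    {"rx": 0,"ry": 0,"rz": 0,"tx": 0,"ty": 0,"tz": 0,"fingers": 1},
    {"rx": 0,"ry": 0,"rz": 0,"tx": 0,"ty": 0,"tz": 0,"fingers": 1},
  ],
)

```text
time_s: 6.85
ee_pos: [0.4688, 0.0036, 0.1317]
tcp_rot: [0.344, -0.618, 0.618, -0.344]
force: [5.3, 0.5, -9.7]
opening: 0.16
```

move_arm(
  motion=[
    {"rx": 0,"ry": 0,"rz": 0,"tx": 0,"ty": 0.04,"tz": 0,"fingers": 1},
    {"rx": 0,"ry": 0,"rz": 0,"tx": 0,"ty": 0,"tz": 0,"fingers": 1},
  ],
)

```text
time_s: 7.05
ee_pos: [0.4688, 0.0036, 0.1313]
tcp_rot: [0.344, -0.617, 0.618, -0.344]
force: [5.1, 0.6, -9.2]
opening: 0.15
```

move_arm(
  motion=[
    {"rx": 0,"ry": 0,"rz": 0,"tx": 0,"ty": 0.04,"tz": 0,"fingers": 1},
    {"rx": 0,"ry": 0,"rz": 0,"tx": 0,"ty": 0,"tz": 0,"fingers": 1},
  ],
)

```text
time_s: 7.25
ee_pos: [0.4688, 0.0036, 0.1309]
tcp_rot: [0.344, -0.617, 0.618, -0.344]
force: [5.3, 0.5, -9.2]
opening: 0.158
```

move_arm(
  motion=[
    {"rx": 0,"ry": 0,"rz": 0,"tx": 0,"ty": 0.04,"tz": 0,"fingers": 1},
    {"rx": 0,"ry": 0,"rz": 0,"tx": 0,"ty": 0,"tz": 0,"fingers": 1},
  ],
)

```text
time_s: 7.45
ee_pos: [0.4688, 0.0036, 0.1307]
tcp_rot: [0.344, -0.617, 0.618, -0.344]
force: [4.0, -0.6, -4.4]
opening: 0.158
```

```bash
cat >> h.py <<'E'
def st():
    s=sense();R=Ro.from_quat(s['tcp_rot']).as_matrix()
    print('t',round(s['time_s'],2),'pos',(1000*s['ee_pos']).round(2),'F',s['force'].round(2),'M',s['moment'].round(3),'op',round(s['opening'],3),'yaw',np.arctan2(-R[1,0],-R[0,0]).round(4))
E
python3 -c "
from h import *
st()"
```

```text
t 7.45 pos [468.76   3.57 130.73] F [ 3.96 -0.58 -4.42] M [-0.082 -1.095 -0.03 ] op 0.158 yaw 1.0167
```

Contact with the crown felt (Fz -9.2 → -4.4, z holding at 130.7 mm, i.e. plunger ≈ 6 mm). Now feel for the notch in small turns.

move_arm(
  motion=[
    {"rx": 0,"ry": -1,"rz": 0,"tx": 0,"ty": 0,"tz": 0,"fingers": 1},
    {"rx": 0,"ry": -1,"rz": 0,"tx": 0,"ty": 0.01,"tz": 0,"fingers": 1},
    {"rx": 0,"ry": 0,"rz": 0,"tx": 0,"ty": 0,"tz": 0,"fingers": 1},
  ],
)

```text
time_s: 7.75
ee_pos: [0.4688, 0.0036, 0.1306]
tcp_rot: [0.355, -0.611, 0.612, -0.355]
force: [3.8, -2.2, -1.8]
opening: 0.158
```

```bash
python3 -c "
from h import *
st()"
```

```text
t 7.75 pos [468.77   3.6  130.64] F [ 3.76 -2.25 -1.8 ] M [-0.384 -1.037 -0.041] op 0.158 yaw 1.053
```

move_arm(
  motion=[
    {"rx": 0,"ry": -1,"rz": 0,"tx": 0,"ty": 0,"tz": 0,"fingers": 1},
    {"rx": 0,"ry": -1,"rz": 0,"tx": 0,"ty": 0,"tz": 0,"fingers": 1},
    {"rx": 0,"ry": 0,"rz": 0,"tx": 0,"ty": 0,"tz": 0,"fingers": 1},
  ],
)

```text
time_s: 8.05
ee_pos: [0.4688, 0.0036, 0.1306]
tcp_rot: [0.366, -0.605, 0.605, -0.366]
force: [4.0, -3.1, -0.1]
opening: 0.159
```

```bash
python3 -c "
from h import *
st()"
```

```text
t 8.05 pos [468.79   3.6  130.6 ] F [ 3.99 -3.1  -0.05] M [-0.473 -1.088 -0.047] op 0.159 yaw 1.0885
```

move_arm(
  motion=[
    {"rx": 0,"ry": -1,"rz": 0,"tx": 0,"ty": 0,"tz": 0,"fingers": 1},
    {"rx": 0,"ry": 0,"rz": 0,"tx": 0,"ty": 0,"tz": 0,"fingers": 1},
  ],
)

```text
time_s: 8.25
ee_pos: [0.4688, 0.0036, 0.1306]
tcp_rot: [0.371, -0.601, 0.602, -0.372]
force: [4.2, -3.2, -1.8]
opening: 0.153
```

move_arm(
  motion=[
    {"rx": 0,"ry": -1,"rz": 0,"tx": 0,"ty": 0,"tz": 0,"fingers": 1},
    {"rx": 0,"ry": 0,"rz": 0,"tx": 0,"ty": 0,"tz": 0,"fingers": 1},
  ],
)

```text
time_s: 8.45
ee_pos: [0.4688, 0.0036, 0.1306]
tcp_rot: [0.376, -0.598, 0.599, -0.377]
force: [4.5, -3.1, -1.0]
opening: 0.159
```

```bash
python3 -c "
from h import *
st()"
```

```text
t 8.45 pos [468.82   3.64 130.56] F [ 4.55 -3.1  -0.97] M [-0.536 -1.141 -0.039] op 0.159 yaw 1.1235
```

move_arm(
  motion=[
    {"rx": 0,"ry": -1,"rz": 0,"tx": 0,"ty": 0,"tz": 0,"fingers": 1},
    {"rx": 0,"ry": 0,"rz": 0,"tx": 0,"ty": 0,"tz": 0,"fingers": 1},
  ],
)

```text
time_s: 8.65
ee_pos: [0.4688, 0.0036, 0.1305]
tcp_rot: [0.382, -0.595, 0.595, -0.382]
force: [3.8, -2.0, -1.6]
opening: 0.153
```

```bash
python3 -c "
from h import *
st()"
```

```text
t 8.65 pos [468.82   3.62 130.54] F [ 3.8  -2.01 -1.6 ] M [-0.517 -1.154 -0.059] op 0.153 yaw 1.1409
```

move_arm(
  motion=[
    {"rx": 0,"ry": -1,"rz": 0,"tx": 0,"ty": 0,"tz": 0,"fingers": 1},
    {"rx": 0,"ry": 0,"rz": 0,"tx": 0,"ty": 0,"tz": 0,"fingers": 1},
  ],
)

```text
time_s: 8.85
ee_pos: [0.4688, 0.0036, 0.1305]
tcp_rot: [0.387, -0.592, 0.592, -0.387]
force: [4.5, -3.7, -3.0]
opening: 0.157
```

move_arm(
  motion=[
    {"rx": 0,"ry": -1,"rz": 0,"tx": 0,"ty": 0,"tz": 0,"fingers": 1},
    {"rx": 0,"ry": 0,"rz": 0,"tx": 0,"ty": 0,"tz": 0,"fingers": 1},
  ],
)

```text
time_s: 9.05
ee_pos: [0.4688, 0.0036, 0.1305]
tcp_rot: [0.392, -0.588, 0.589, -0.392]
force: [4.6, -3.2, -2.6]
opening: 0.156
```

```bash
python3 -c "
from h import *
st()"
```

```text
t 9.05 pos [468.83   3.63 130.47] F [ 4.61 -3.19 -2.57] M [-0.497 -1.281 -0.007] op 0.156 yaw 1.176
```

move_arm(
  motion=[
    {"rx": 0,"ry": -1,"rz": 0,"tx": 0,"ty": 0,"tz": 0,"fingers": 1},
    {"rx": 0,"ry": 0,"rz": 0,"tx": 0,"ty": 0,"tz": 0,"fingers": 1},
  ],
)

```text
time_s: 9.25
ee_pos: [0.4688, 0.0036, 0.1304]
tcp_rot: [0.397, -0.585, 0.585, -0.398]
force: [5.8, -2.4, -3.3]
opening: 0.156
```

```bash
python3 -c "
from h import *
st()"
```

```text
t 9.25 pos [468.83   3.62 130.38] F [ 5.78 -2.42 -3.31] M [-0.513 -1.336 -0.032] op 0.156 yaw 1.1934
```

move_arm(
  motion=[
    {"rx": 0,"ry": -1,"rz": 0,"tx": 0,"ty": 0.01,"tz": 0,"fingers": 1},
    {"rx": 0,"ry": 0,"rz": 0,"tx": 0,"ty": 0,"tz": 0,"fingers": 1},
  ],
)

```text
time_s: 9.45
ee_pos: [0.4688, 0.0036, 0.1302]
tcp_rot: [0.402, -0.581, 0.582, -0.403]
force: [5.6, -2.6, -4.1]
opening: 0.156
```

```bash
python3 -c "
from h import *
st()"
```

```text
t 9.45 pos [468.84   3.65 130.22] F [ 5.59 -2.61 -4.13] M [-0.526 -1.411 -0.02 ] op 0.156 yaw 1.211
```

move_arm(
  motion=[
    {"rx": 0,"ry": -1,"rz": 0,"tx": 0,"ty": 0,"tz": 0,"fingers": 1},
    {"rx": 0,"ry": 0,"rz": 0,"tx": 0,"ty": 0,"tz": 0,"fingers": 1},
  ],
)

```text
time_s: 9.65
ee_pos: [0.4688, 0.0037, 0.1301]
tcp_rot: [0.407, -0.578, 0.578, -0.408]
force: [6.2, -2.7, -7.2]
opening: 0.155
```

```bash
python3 -c "
from h import *
st()"
```

```text
t 9.65 pos [468.81   3.66 130.08] F [ 6.16 -2.65 -7.16] M [-0.54  -1.616 -0.034] op 0.155 yaw 1.2286
```

move_arm(
  motion=[
    {"rx": 0,"ry": -1,"rz": 0,"tx": 0,"ty": 0,"tz": 0,"fingers": 1},
    {"rx": 0,"ry": 0,"rz": 0,"tx": 0,"ty": 0,"tz": 0,"fingers": 1},
  ],
)

```text
time_s: 9.85
ee_pos: [0.4688, 0.0037, 0.1299]
tcp_rot: [0.412, -0.574, 0.574, -0.413]
force: [7.2, -3.1, -9.1]
opening: 0.158
```

```bash
python3 -c "
from h import *
st()"
```

```text
t 9.85 pos [468.83   3.69 129.95] F [ 7.23 -3.06 -9.09] M [-0.524 -1.781 -0.007] op 0.158 yaw 1.2462
```

Fz is back to -9 N while z falls: lug seems over a notch at yaw ≈ 1.24. Lower gently to test.

move_arm(
  motion=[
    {"rx": 0,"ry": 0,"rz": 0,"tx": 0,"ty": 0.04,"tz": 0,"fingers": 1},
    {"rx": 0,"ry": 0,"rz": 0,"tx": 0,"ty": 0,"tz": 0,"fingers": 1},
  ],
)

```text
time_s: 10.05
ee_pos: [0.4688, 0.0037, 0.1295]
tcp_rot: [0.412, -0.574, 0.574, -0.413]
force: [7.0, -1.9, -8.5]
opening: 0.152
```

```bash
python3 -c "
from h import *
st()"
```

```text
t 10.05 pos [468.84   3.7  129.53] F [ 7.04 -1.88 -8.47] M [-0.477 -1.734  0.009] op 0.152 yaw 1.2458
```

move_arm(
  motion=[
    {"rx": 0,"ry": 0,"rz": 0,"tx": 0,"ty": 0.04,"tz": 0,"fingers": 1},
    {"rx": 0,"ry": 0,"rz": 0,"tx": 0,"ty": 0,"tz": 0,"fingers": 1},
  ],
)

```text
time_s: 10.25
ee_pos: [0.4688, 0.0037, 0.1291]
tcp_rot: [0.412, -0.574, 0.574, -0.413]
force: [6.7, -3.1, -7.5]
opening: 0.155
```

```bash
python3 -c "
from h import *
st()"
```

```text
t 10.25 pos [468.82   3.68 129.13] F [ 6.68 -3.12 -7.52] M [-0.519 -1.759  0.033] op 0.155 yaw 1.2458
```

move_arm(
  motion=[
    {"rx": 0,"ry": 0,"rz": 0,"tx": 0,"ty": 0.05,"tz": 0,"fingers": 1},
    {"rx": 0,"ry": 0,"rz": 0,"tx": 0,"ty": 0.05,"tz": 0,"fingers": 1},
    {"rx": 0,"ry": 0,"rz": 0,"tx": 0,"ty": 0,"tz": 0,"fingers": 1},
  ],
)

```text
time_s: 10.55
ee_pos: [0.4688, 0.0037, 0.1282]
tcp_rot: [0.412, -0.574, 0.574, -0.413]
force: [7.6, -2.3, -8.8]
opening: 0.153
```

move_arm(
  motion=[
    {"rx": 0,"ry": 0,"rz": 0,"tx": 0,"ty": 0.05,"tz": 0,"fingers": 1},
    {"rx": 0,"ry": 0,"rz": 0,"tx": 0,"ty": 0.05,"tz": 0,"fingers": 1},
    {"rx": 0,"ry": 0,"rz": 0,"tx": 0,"ty": 0,"tz": 0,"fingers": 1},
  ],
)

```text
time_s: 10.85
ee_pos: [0.4688, 0.0037, 0.1272]
tcp_rot: [0.412, -0.574, 0.574, -0.413]
force: [8.2, -1.5, -8.2]
opening: 0.152
```

```bash
python3 -c "
from h import *
st()"
```

```text
t 10.85 pos [468.81   3.7  127.19] F [ 8.19 -1.55 -8.2 ] M [-0.59  -1.639 -0.017] op 0.152 yaw 1.2459
```

move_arm(
  motion=[
    {"rx": 0,"ry": 0,"rz": 0,"tx": 0,"ty": 0.05,"tz": 0,"fingers": 1},
    {"rx": 0,"ry": 0,"rz": 0,"tx": 0,"ty": 0.05,"tz": 0,"fingers": 1},
    {"rx": 0,"ry": 0,"rz": 0,"tx": 0,"ty": 0,"tz": 0,"fingers": 1},
  ],
)

```text
time_s: 11.15
ee_pos: [0.4688, 0.0037, 0.1262]
tcp_rot: [0.412, -0.574, 0.574, -0.413]
force: [6.4, -2.5, -8.1]
opening: 0.154
```

move_arm(
  motion=[
    {"rx": 0,"ry": 0,"rz": 0,"tx": 0,"ty": 0.05,"tz": 0,"fingers": 1},
    {"rx": 0,"ry": 0,"rz": 0,"tx": 0,"ty": 0.03,"tz": 0,"fingers": 1},
    {"rx": 0,"ry": 0,"rz": 0,"tx": 0,"ty": 0,"tz": 0,"fingers": 1},
  ],
)

```text
time_s: 11.45
ee_pos: [0.4688, 0.0037, 0.1255]
tcp_rot: [0.412, -0.574, 0.575, -0.413]
force: [6.3, -2.2, -5.9]
opening: 0.156
```

```bash
python3 -c "
from h import *
st()"
```

```text
t 11.45 pos [468.83   3.69 125.46] F [ 6.32 -2.21 -5.94] M [-0.497 -1.563  0.065] op 0.156 yaw 1.2458
```

move_arm(
  motion=[
    {"rx": 0,"ry": 0,"rz": 0,"tx": 0,"ty": 0.04,"tz": 0,"fingers": 1},
    {"rx": 0,"ry": 0,"rz": 0,"tx": 0,"ty": 0,"tz": 0,"fingers": 0.4},
    {"rx": 0,"ry": 0,"rz": 0,"tx": 0,"ty": 0,"tz": 0,"fingers": 0.2},
    {"rx": 0,"ry": 0,"rz": 0,"tx": 0,"ty": 0,"tz": 0,"fingers": 0},
    {"rx": 0,"ry": 0,"rz": 0,"tx": 0,"ty": 0,"tz": 0,"fingers": -0.2},
    {"rx": 0,"ry": 0,"rz": 0,"tx": 0,"ty": 0,"tz": 0,"fingers": -0.2},
  ],
)

```text
time_s: 12.05
ee_pos: [0.4681, 0.0041, 0.1252]
tcp_rot: [-0.412, 0.575, -0.574, 0.412]
force: [0.3, -0.4, -0.1]
opening: 0.601
```

```bash
python3 -c "
from h import *
st();c=snap('wrist','w5')
P=pts(c);x,y,z=P[...,0],P[...,1],P[...,2];dark=c['img'].max(-1)<60
m=dark&(z>.105)&(z<.13)&(np.hypot(x-.468,y-.004)<.04)&(y>.018);print(np.median(z[m]),m.sum())
m=(z>.150)&(z<.175)&(np.hypot(x-.468,y)<.05);print(np.median(z[m]),cv2.minAreaRect((P[m][:,:2]*1000).astype(np.float32)))
"
```

```text
t 12.05 pos [468.13   4.09 125.19] F [ 0.27 -0.41 -0.15] M [-0.061  0.022 -0.009] op 0.601 yaw 1.245
0.11391782297298897 5084
0.15702055437701423 ((466.9622497558594, 5.968242645263672), (49.657073974609375, 90.87828063964844), 54.205833435058594)
```

View pics/w5.png

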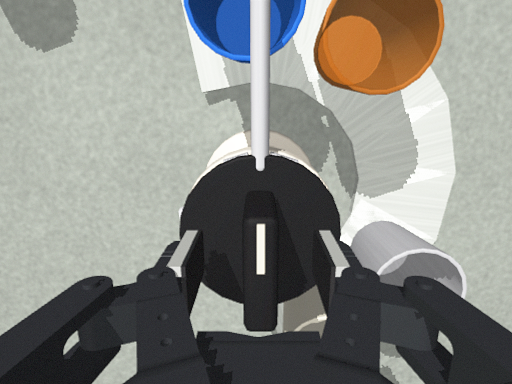

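Disc top is back at 113.9 mm, so the knob is fully home. The spout at (260,60) runs into the blue mouth. Retreat upwards and check from other views.

move_arm(
  motion=[
    {"rx": 0,"ry": 0,"rz": 0,"tx": 0,"ty": 0,"tz": 0,"fingers": -1},
    {"rx": 0,"ry": 0,"rz": 0,"tx": 0,"ty": -1,"tz": 0,"fingers": -1},
    {"rx": 0,"ry": 0,"rz": 0,"tx": 0,"ty": -2.5,"tz": 0,"fingers": -1},
    {"rx": 0,"ry": 0,"rz": 0,"tx": 0,"ty": -3,"tz": 0,"fingers": -1},
    {"rx": 0,"ry": 0,"rz": 0,"tx": 0,"ty": -3,"tz": 0,"fingers": -1},
    {"rx": 0,"ry": 0,"rz": 0,"tx": 0,"ty": -3,"tz": 0,"fingers": -1},
    {"rx": 0,"ry": 0,"rz": 0,"tx": 0,"ty": -1,"tz": 0,"fingers": -1},
  ],
)

```text
time_s: 12.8
ee_pos: [0.4699, 0.0045, 0.2638]
tcp_rot: [0.411, -0.573, 0.576, -0.414]
force: [0.7, 0.3, 0.5]
opening: 0.999
```

Run:
```python
from h import *
go([.45,-.30,.26]);c=snap('wrist','w6');P=pts(c);x,y,z=P[...,0],P[...,1],P[...,2];dark=c['img'].max(-1)<60
r=np.hypot(x-.4683,y-.0042)
m=dark&(z>.105)&(z<.13)&(r<.06);h=cv2.convexHull(P[m][:,:2].astype(np.float32))[:,0];print(np.median(z[m]),cv2.minEnclosingCircle(h))
m=(z>.150)&(z<.175)&(r<.05);print('bar',np.median(z[m]),cv2.minAreaRect((P[m][:,:2]*1000).astype(np.float32)))
m=(z>.088)&(z<.13)&(r>.05)&(r<.14)&(y>.03);Q=P[m]
l=cv2.fitLine(Q[:,:2].astype(np.float32),cv2.DIST_HUBER,0,.01,.01).ravel();print('spout',np.arctan2(l[1],l[0]),Q[np.argmax(r[m])],m.sum())
```

```text
t 12.8 pos [0.4699 0.0045 0.2638] F [0.67 0.28 0.54] M [-0.002 -0.021  0.005] op 0.999
axes x [-0.32  -0.947 -0.001] y [ 0.005 -0.    -1.   ] z [ 0.947 -0.32   0.005] q [ 0.595  0.178 -0.813  1.949  0.149  1.069 -0.607]
shift cm [29.49  0.38  7.86]
0.11388699246970331 ((0.46807098388671875, 0.004607478156685829), 0.04158933460712433)
bar 0.15659862368340025 ((467.6169738769531, 4.975580215454102), (49.04275894165039, 13.243435859680176), 71.51937103271484)
spout 1.2336617 [0.5091531  0.12110848 0.09774318] 901
```

View pics/w6.png

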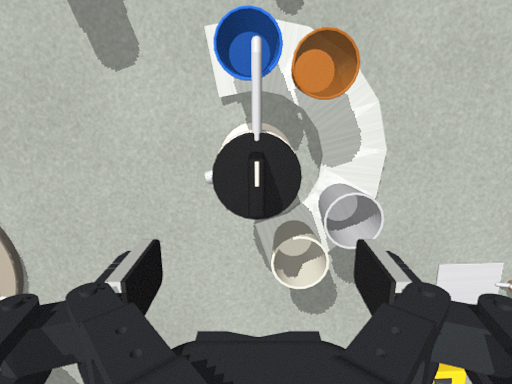

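Home confirmed (disc 113.9 mm, spout yaw 1.234, tip at (256,40) inside the blue mouth). Next: look at the grey cock close up.

move_arm(
  motion=[
    {"rx": 0,"ry": 0,"rz": 0,"tx": 2,"ty": 0,"tz": 0.5,"fingers": -1},
    {"rx": 0,"ry": 0,"rz": 0,"tx": 4,"ty": 0,"tz": 1,"fingers": -1},
    {"rx": 0,"ry": 0,"rz": 0,"tx": 4,"ty": 0,"tz": 1,"fingers": -1},
    {"rx": 0,"ry": 0,"rz": 0,"tx": 4,"ty": 0,"tz": 1,"fingers": -1},
    {"rx": 0,"ry": 0,"rz": 0,"tx": 4,"ty": 0,"tz": 1,"fingers": -1},
    {"rx": 0,"ry": 0,"rz": 0,"tx": 4,"ty": 0,"tz": 1,"fingers": -1},
    {"rx": 0,"ry": 0,"rz": 0,"tx": 4,"ty": 0,"tz": 1,"fingers": -1},
    {"rx": 0,"ry": 0,"rz": 0,"tx": 4,"ty": 0,"tz": 1,"fingers": -1},
    {"rx": 0,"ry": 0,"rz": 0,"tx": 4,"ty": 0,"tz": 1,"fingers": -1},
    {"rx": 0,"ry": 0,"rz": 0,"tx": 4,"ty": 0,"tz": 1,"fingers": -1},
    {"rx": 0,"ry": 0,"rz": 0,"tx": 3.4,"ty": 0,"tz": 0.5,"fingers": -1},
    {"rx": 0,"ry": 0,"rz": 0,"tx": 0,"ty": 0,"tz": 0,"fingers": 1},
    {"rx": 0,"ry": 0,"rz": 0,"tx": 0,"ty": 0,"tz": 0,"fingers": 1},
  ],
)

```text
time_s: 14.15
ee_pos: [0.4297, -0.4203, 0.2587]
tcp_rot: [-0.412, 0.576, -0.574, 0.412]
force: [-0.2, 1.1, 0.0]
opening: 0.693
```

Run:
```python
from h import *
go([.43,-.42,.26]);c=snap('wrist','w7')
```

```text
t 14.15 pos [ 0.4297 -0.4203  0.2587] F [-0.23  1.08  0.05] M [ 0.071 -0.021  0.006] op 0.693
axes x [-0.322 -0.947 -0.001] y [-0.002  0.002 -1.   ] z [ 0.947 -0.322 -0.002] q [ 1.083  0.384 -0.537  1.677  0.211  1.141  0.161]
shift cm [-0.04 -0.13  0.02]
```

View pics/w7.png

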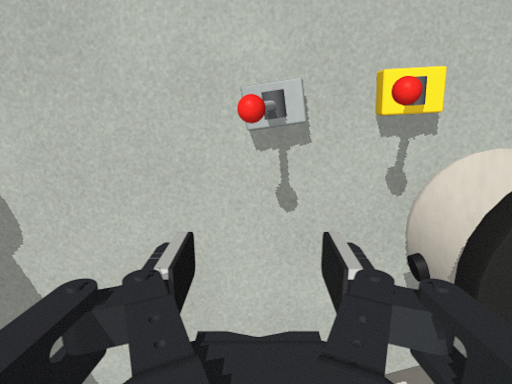

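The grey block is at (275,103), its red ball at (252,108), leaning left in the image; the yellow decoy is at (412,90). Measure.

Run:
```python
from h import *
from scipy.optimize import least_squares
c=load('w7');P=pts(c);img=c['img'].astype(int);x,y,z=P[...,0],P[...,1],P[...,2]
R,G,B=img[...,0],img[...,1],img[...,2]
U,V=np.meshgrid(np.arange(512),np.arange(384))
w=(U>225)&(U<325)&(V>60)&(V<150)
m=w&(R>120)&(G<60);m=cv2.erode(m.astype(np.uint8),np.ones((3,3)))>0;Q=P[m]
s=least_squares(lambda p:np.linalg.norm(Q-p,axis=1)-.013,Q.mean(0)-[0,0,.01],loss='soft_l1',f_scale=.001);print('ball',s.x,m.sum(),Q[:,2].max(),abs(s.fun).mean())
m=w&(z>.020)&(z<.030);Q=P[m]
r=cv2.minAreaRect((Q[:,:2]*1000).astype(np.float32));print('block',r,np.median(Q[:,2]),m.sum());print(cv2.boxPoints(r))
```

```text
ball [ 0.44179245 -0.35977293  0.09804143] 437 0.11221212761442347 0.000448091549911039
block ((465.66259765625, -364.2776184082031), (50.00089645385742, 70.00606536865234), 79.28166198730469) 0.024850867378641173 1736
[[ 426.62067 -382.332  ]
 [ 495.40533 -395.35178]
 [ 504.70453 -346.22324]
 [ 435.91986 -333.20346]]
```

Run:
```python
import cv2
c=cv2.imread('pics/w7.png');cv2.imwrite('pics/w7c.png',cv2.resize(c[50:220,220:460],None,fx=3.3,fy=3.3,interpolation=cv2.INTER_CUBIC))
```

```text
(no output)
```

View pics/w7c.png

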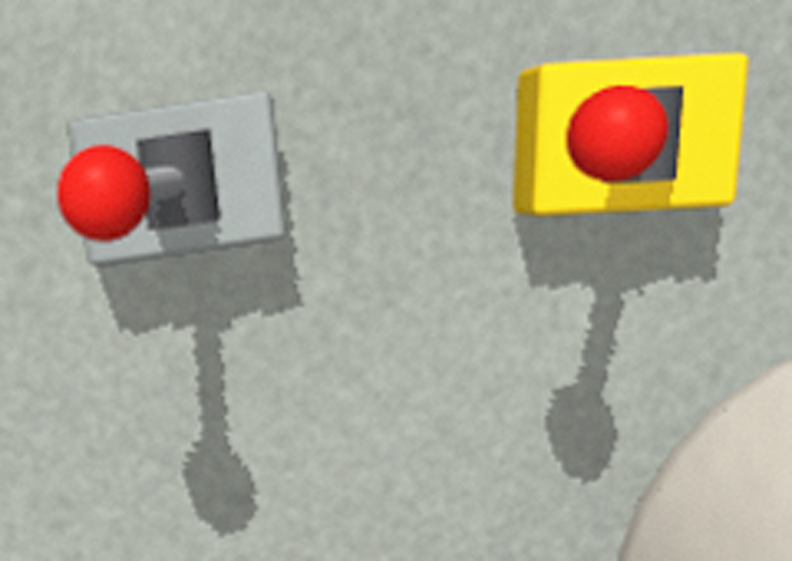

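Block centre (465.7, -364.3) mm, top 24.9 mm; ball at (441.8, -359.8, 98.0), lever leaning to -x, so I push along (0.983, -0.186). Position shut fingers behind the ball.

move_arm(
  motion=[
    {"rx": 0,"ry": -8.1,"rz": 0,"tx": 0,"ty": 0,"tz": 0,"fingers": 1},
    {"rx": 0,"ry": 0,"rz": 0,"tx": -2.1,"ty": 0,"tz": -1.8,"fingers": 1},
    {"rx": 0,"ry": 0,"rz": 0,"tx": -2.1,"ty": 0,"tz": -1.8,"fingers": 1},
    {"rx": 0,"ry": 0,"rz": 0,"tx": -2,"ty": 0,"tz": -1.6,"fingers": 1},
    {"rx": 0,"ry": 0,"rz": 0,"tx": 0,"ty": 0,"tz": 0,"fingers": 1},
    {"rx": 0,"ry": 0,"rz": 0,"tx": 0,"ty": 3,"tz": 0,"fingers": 1},
    {"rx": 0,"ry": 0,"rz": 0,"tx": 0,"ty": 3,"tz": 0,"fingers": 1},
    {"rx": 0,"ry": 0,"rz": 0,"tx": 0,"ty": 3,"tz": 0,"fingers": 1},
    {"rx": 0,"ry": 0,"rz": 0,"tx": 0,"ty": 0,"tz": 0,"fingers": 1},
  ],
)

```text
time_s: 15.1
ee_pos: [0.389, -0.3475, 0.1668]
tcp_rot: [-0.453, 0.546, -0.541, 0.452]
force: [-1.2, 0.0, 0.4]
opening: 0.003
```

Run:
```python
from h import *
go([.390,-.350,.085]);c=snap('wrist','w8')
```

```text
t 15.1 pos [ 0.389  -0.3475  0.1668] F [-1.18  0.04  0.36] M [ 0.003  0.065 -0.018] op 0.003
axes x [-0.182 -0.983 -0.004] y [-0.005  0.005 -1.   ] z [ 0.983 -0.182 -0.006] q [ 1.086  0.364 -0.578  1.948  0.247  0.907  0.2  ]
shift cm [0.26 8.18 0.2 ]
```

View pics/w8.png

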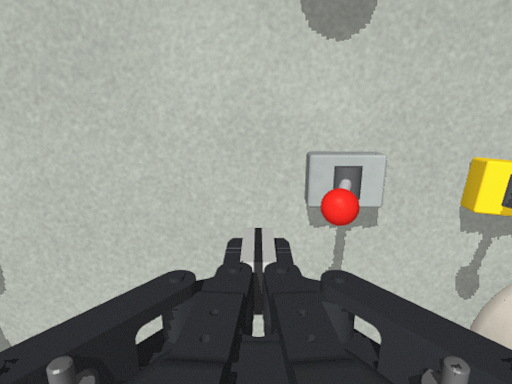

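Fingers shut at (258,250), ball at (340,206) to the right, clear path. Descend and then advance slowly.

move_arm(
  motion=[
    {"rx": 0,"ry": 0,"rz": 0,"tx": 0.26,"ty": 2.7,"tz": 0,"fingers": 1},
    {"rx": 0,"ry": 0,"rz": 0,"tx": 0,"ty": 2.7,"tz": 0,"fingers": 1},
    {"rx": 0,"ry": 0,"rz": 0,"tx": 0,"ty": 2.7,"tz": 0,"fingers": 1},
    {"rx": 0,"ry": 0,"rz": 0,"tx": 0,"ty": 0,"tz": 0.7,"fingers": 1},
    {"rx": 0,"ry": 0,"rz": 0,"tx": 0,"ty": 0,"tz": 0.7,"fingers": 1},
    {"rx": 0,"ry": 0,"rz": 0,"tx": 0,"ty": 0,"tz": 0.7,"fingers": 1},
    {"rx": 0,"ry": 0,"rz": 0,"tx": 0,"ty": 0,"tz": 0,"fingers": 1},
  ],
)

```text
time_s: 15.85
ee_pos: [0.4137, -0.3569, 0.0912]
tcp_rot: [0.451, -0.542, 0.545, -0.453]
force: [0.7, -0.2, 0.2]
opening: 0.001
```

```bash
cat >> h.py <<'E'
def cock():
    s=sense();d=s['ee_pos'][:2]-[.4657,-.3643];e=np.array([.983,-.186])
    print('s mm',(d@e*1000).round(1),'lat',(d@[.186,.983]*1000).round(1),'z',s['ee_pos'][2].round(4),'Fpush',(-s['force'][:2]@e).round(2),'F',s['force'].round(2),s['time_s'])
E
python3 -c "
from h import *
cock()"
```

```text
s mm -52.5 lat -2.4 z 0.0912 Fpush -0.69 F [ 0.67 -0.19  0.22] 15.85
```

move_arm(
  motion=[
    {"rx": 0,"ry": 0,"rz": 0,"tx": -0.2,"ty": 0.5,"tz": 0,"fingers": 1},
    {"rx": 0,"ry": 0,"rz": 0,"tx": 0,"ty": 0,"tz": 0.5,"fingers": 1},
    {"rx": 0,"ry": 0,"rz": 0,"tx": 0,"ty": 0,"tz": 0.5,"fingers": 1},
    {"rx": 0,"ry": 0,"rz": 0,"tx": 0,"ty": 0,"tz": 0.5,"fingers": 1},
    {"rx": 0,"ry": 0,"rz": 0,"tx": 0,"ty": 0,"tz": 0.5,"fingers": 1},
    {"rx": 0,"ry": 0,"rz": 0,"tx": 0,"ty": 0,"tz": 0,"fingers": 1},
  ],
)

```text
time_s: 16.45
ee_pos: [0.432, -0.358, 0.0843]
tcp_rot: [0.452, -0.544, 0.544, -0.452]
force: [-0.2, 0.8, -0.2]
opening: -0.004
```

```bash
python3 -c "
from h import *
cock();snap('wrist','w9')"
```

```text
s mm -34.3 lat -0.1 z 0.0843 Fpush 0.33 F [-0.18  0.82 -0.24] 16.45
```

View pics/w9.png

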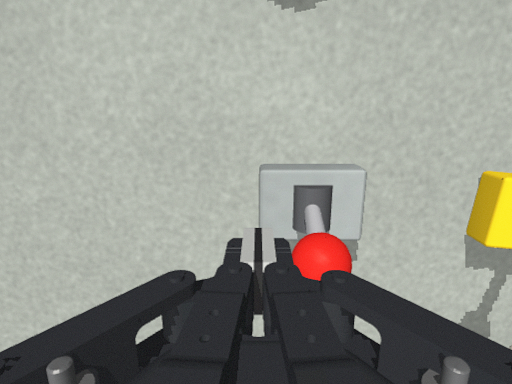

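The finger is just at the ball (322,255). Push on.

move_arm(
  motion=[
    {"rx": 0,"ry": 0,"rz": 0,"tx": 0,"ty": 0,"tz": 0.4,"fingers": 1},
    {"rx": 0,"ry": 0,"rz": 0,"tx": 0,"ty": 0,"tz": 0.4,"fingers": 1},
    {"rx": 0,"ry": 0,"rz": 0,"tx": 0,"ty": 0,"tz": 0.4,"fingers": 1},
    {"rx": 0,"ry": 0,"rz": 0,"tx": 0,"ty": 0,"tz": 0.4,"fingers": 1},
    {"rx": 0,"ry": 0,"rz": 0,"tx": 0,"ty": 0,"tz": 0.4,"fingers": 1},
    {"rx": 0,"ry": 0,"rz": 0,"tx": 0,"ty": 0,"tz": 0.4,"fingers": 1},
    {"rx": 0,"ry": 0,"rz": 0,"tx": 0,"ty": 0,"tz": 0.4,"fingers": 1},
    {"rx": 0,"ry": 0,"rz": 0,"tx": 0,"ty": 0,"tz": 0.4,"fingers": 1},
    {"rx": 0,"ry": 0,"rz": 0,"tx": 0,"ty": 0,"tz": 0.4,"fingers": 1},
    {"rx": 0,"ry": 0,"rz": 0,"tx": 0,"ty": 0,"tz": 0,"fingers": 1},
  ],
)

```text
time_s: 17.5
ee_pos: [0.4671, -0.3645, 0.0842]
tcp_rot: [0.452, -0.544, 0.544, -0.452]
force: [-1.1, 0.1, -0.6]
opening: 0.003
```

```bash
python3 -c "
from h import *
cock();snap('wrist','w10')"
```

```text
s mm 1.4 lat 0.1 z 0.0842 Fpush 1.13 F [-1.12  0.14 -0.57] 17.5
```

View pics/w10.png

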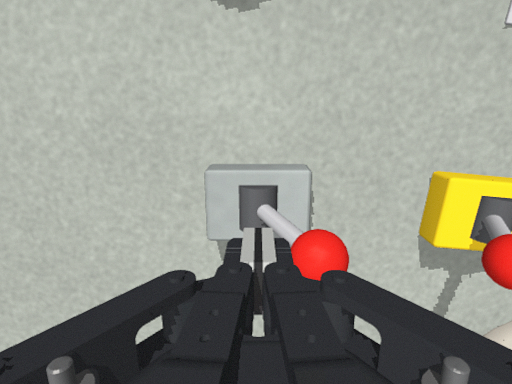

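The lever now leans +x. Continue to the stop.

move_arm(
  motion=[
    {"rx": 0,"ry": 0,"rz": 0,"tx": 0,"ty": 0,"tz": 0.3,"fingers": 1},
    {"rx": 0,"ry": 0,"rz": 0,"tx": 0,"ty": 0,"tz": 0.3,"fingers": 1},
    {"rx": 0,"ry": 0,"rz": 0,"tx": 0,"ty": 0,"tz": 0.3,"fingers": 1},
    {"rx": 0,"ry": 0,"rz": 0,"tx": 0,"ty": 0,"tz": 0.3,"fingers": 1},
    {"rx": 0,"ry": 0,"rz": 0,"tx": 0,"ty": 0,"tz": 0,"fingers": 1},
  ],
)

```text
time_s: 18.05
ee_pos: [0.4788, -0.3667, 0.0843]
tcp_rot: [0.452, -0.544, 0.544, -0.452]
force: [0.1, -0.2, -0.5]
opening: 0.004
```

```bash
python3 -c "
from h import *
cock()"
```

```text
s mm 13.3 lat 0.1 z 0.0843 Fpush -0.17 F [ 0.13 -0.24 -0.49] 18.05
```

move_arm(
  motion=[
    {"rx": 0,"ry": 0,"rz": 0,"tx": 0,"ty": 0,"tz": 0.15,"fingers": 1},
    {"rx": 0,"ry": 0,"rz": 0,"tx": 0,"ty": 0,"tz": 0,"fingers": 1},
  ],
)

```text
time_s: 18.25
ee_pos: [0.4795, -0.3669, 0.0842]
tcp_rot: [-0.452, 0.544, -0.544, 0.452]
force: [-0.6, -0.1, -0.3]
opening: 0.002
```

```bash
python3 -c "
from h import *
cock()"
```

```text
s mm 14.0 lat -0.0 z 0.0842 Fpush 0.58 F [-0.61 -0.09 -0.34] 18.25
```

move_arm(
  motion=[
    {"rx": 0,"ry": 0,"rz": 0,"tx": 0,"ty": 0,"tz": 0.15,"fingers": 1},
    {"rx": 0,"ry": 0,"rz": 0,"tx": 0,"ty": 0,"tz": 0,"fingers": 1},
  ],
)

```text
time_s: 18.45
ee_pos: [0.4799, -0.367, 0.084]
tcp_rot: [-0.452, 0.545, -0.543, 0.451]
force: [-4.3, 0.6, 2.3]
opening: 0.003
```

```bash
python3 -c "
from h import *
cock()"
```

```text
s mm 14.4 lat -0.0 z 0.084 Fpush 4.36 F [-4.32  0.59  2.29] 18.45
```

Force rises: the stop. One more small push, then look.

move_arm(
  motion=[
    {"rx": 0,"ry": 0,"rz": 0,"tx": 0,"ty": 0,"tz": 0.1,"fingers": 1},
    {"rx": 0,"ry": 0,"rz": 0,"tx": 0,"ty": 0,"tz": 0,"fingers": 1},
  ],
)

```text
time_s: 18.65
ee_pos: [0.48, -0.3671, 0.0838]
tcp_rot: [-0.453, 0.545, -0.543, 0.451]
force: [-6.2, 2.3, 4.1]
opening: -0.0
```

```bash
python3 -c "
from h import *
cock();snap('wrist','w11')"
```

```text
s mm 14.6 lat -0.0 z 0.0838 Fpush 6.52 F [-6.2   2.32  4.05] 18.65
```

move_arm(
  motion=[
    {"rx": 0,"ry": 0,"rz": 0,"tx": 0,"ty": 0,"tz": -0.5,"fingers": 1},
    {"rx": 0,"ry": 0,"rz": 0,"tx": 0,"ty": 0,"tz": -2,"fingers": 1},
    {"rx": 0,"ry": 0,"rz": 0,"tx": 0,"ty": -2,"tz": -2,"fingers": 1},
    {"rx": 0,"ry": 0,"rz": 0,"tx": 0,"ty": -3,"tz": 0,"fingers": 1},
    {"rx": 0,"ry": 0,"rz": 0,"tx": 2,"ty": -4,"tz": 0,"fingers": 1},
    {"rx": 0,"ry": 0,"rz": 0,"tx": 4,"ty": -3,"tz": 0,"fingers": 1},
    {"rx": 0,"ry": 0,"rz": 0,"tx": 3,"ty": -3,"tz": 0,"fingers": 1},
    {"rx": 0,"ry": 0,"rz": 0,"tx": 0,"ty": 0,"tz": 0,"fingers": 1},
  ],
)

```text
time_s: 19.5
ee_pos: [0.4214, -0.4546, 0.239]
tcp_rot: [0.45, -0.542, 0.549, -0.45]
force: [0.4, 0.0, -0.9]
opening: 0.002
```

Run:
```python
from h import *
from scipy.optimize import least_squares
st();c=snap('wrist','w12');snap('top','t12');snap('side','s12')
P=pts(c);img=c['img'].astype(int);x,y,z=P[...,0],P[...,1],P[...,2]
R,G,B=img[...,0],img[...,1],img[...,2]
m=(R>120)&(G<60)&(np.hypot(x-.5,y+.37)<.06);m=cv2.erode(m.astype(np.uint8),np.ones((3,3)))>0;Q=P[m]
s=least_squares(lambda p:np.linalg.norm(Q-p,axis=1)-.013,Q.mean(0)-[0,0,.01],loss='soft_l1',f_scale=.001).x
d=s[:2]-[.4657,-.3643];a=d@[.983,-.186];print('ball',s,'along',a,'lean',np.arctan2(a,s[2]-.022))
Q=P[(np.hypot(x-.4657,y+.3643)<.06)&(z>.02)&(z<.03)];print(cv2.minAreaRect((Q[:,:2]*1000).astype(np.float32)))
for t in('t12','s12'):
    c=load(t);P=pts(c);x,y,z=P[...,0],P[...,1],P[...,2];dark=c['img'].max(-1)<50
    r=np.hypot(x-.4683,y-.0042)
    print(t,'disc',np.median(z[dark&(r<.04)&(z>.105)&(z<.13)]))
    m=(z>.092)&(z<.13)&(r>.05)&(r<.13)&(y>.03);Q=P[m]
    if m.sum()>4: print(' spout tip',Q[np.argmax(r[m])],m.sum())
    for nm,(bx,by) in dict(blue=(.5015,.12),amber=(.564,.081),steel=(.5495,-.083),white=(.482,-.1115)).items():
        m=(np.hypot(x-bx,y-by)<.045)&(z>.071)&(z<.09);Q=P[m]
        b=least_squares(lambda p:np.hypot(Q[:,0]-p[0],Q[:,1]-p[1])-.032,Q[:,:2].mean(0),loss='soft_l1',f_scale=.002).x;print(' ',nm,b.round(4))
```

```text
t 19.5 pos [ 421.37 -454.58  239.01] F [ 0.43  0.01 -0.95] M [-0.02   0.034  0.067] op 0.002 yaw 1.3789
ball [ 0.50348965 -0.37130785  0.09205939] along 0.03845068543487428 lean 0.5019444121750761
((465.8117980957031, -363.8860778808594), (49.632835388183594, 70.02613067626953), 79.00946044921875)
t12 disc 0.11463622232626461
 spout tip [0.5071022  0.11878095 0.10873927] 56
  blue [0.5006 0.1198]
  amber [0.5644 0.08  ]
  steel [ 0.5504 -0.0845]
  white [ 0.4811 -0.113 ]
s12 disc 0.11592319040914348
 spout tip [0.50581677 0.12224358 0.10558182] 86
  blue [0.5005 0.122 ]
  amber [0.5646 0.0815]
  steel [ 0.5503 -0.0825]
  white [ 0.4821 -0.1108]
```

View pics/w12.png

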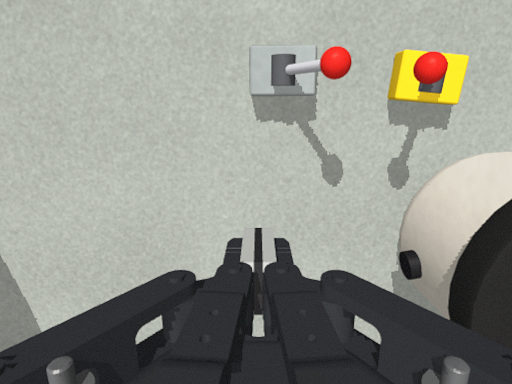

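View pics/t12.png

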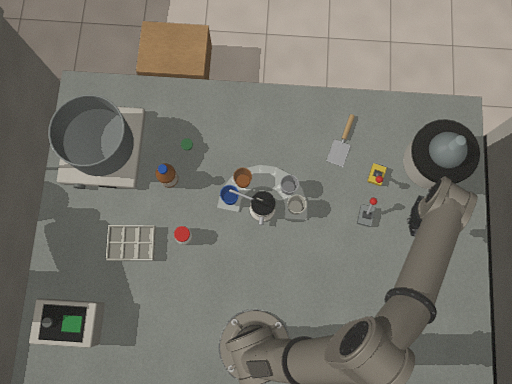

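View pics/s12.png

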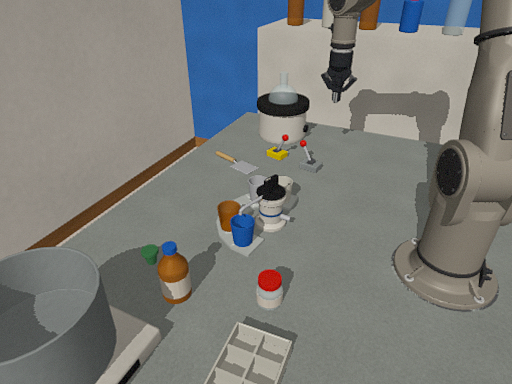

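The lever ball reads lean 0.502 rad, which is the fully open stop. The knob is home, the spout end is in the blue mouth (top view, 231,193), and the beakers are within 2 mm of where they started. Handing in.

```bash
python3 -c "
from h import *
print(hand_in())"
```

```text
the job is handed in; nothing more can be done
None
```

The knob is fully home in the notch at the blue beaker, the feed cock is open against its stop, and I handed the job in at about 19.5 s of the 54 s allowed.

**What I did**
- I pulled the knob up 9.4 mm and swung it towards the blue beaker.
- I let it down onto the crown with about 5–9 N on the lug and felt along in 1° steps. The notch was at about 1.24 rad, and the spring took the knob home there. The twist about the axis stayed under 0.1 N m at every reading.
- I pushed the grey cock's red lever over with shut fingers until it met its stop, at about 6.5 N.

**Last checks**
- **Knob:** the disc top was at 113.9 mm after release, the same as at the start.
- **Spout:** it points at 1.23 rad and its tip is inside the mouth of the blue beaker, whose centre lies at 1.31 rad.
- **Cock:** the lever leans 0.502 rad to the open side, against 0.5 for fully open.
- **Beakers and block:** all four beaker rims and the cock block measured within about 2 mm of where they were. I checked the other things only by eye, and they looked unmoved.
- **Robot:** it was clear of everything and touching nothing.

**Did not quite agree**
- The lever started leaning about 0.31 rad, not the 0.5 of fully closed. I took the side it leaned to as the closed one, and nothing on the block confirmed that.
- The top and side cameras put the disc 1–2 mm higher and the other points up to 2–4 mm apart, mostly within their calibration.

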